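Close the charcoal irons and hang them on the rack

TASK

Finish the charcoal irons that stand on the bench (three or four of them): push each iron's lid down, by its handle, until it is fully home on the box, and hang each iron by its wooden handle on the rack, one to a hook, with the handle across both prongs so that it hangs level and still. Leave the hammer, the jar and the mug where they are.

Things in the scene. Friction and masses are not known exactly. Their poses are not given: they have to be found in the camera images.
- iron1: A boat-shaped sheet-metal charcoal iron, 150 mm long along its y (nose at +y), 88 mm wide along x, about 0.45 kg: box 60 mm high, lid on top, and a round wooden handle above the lid. Origin: centre of its underside, below the handle's middle; z up. May be absent.
- handle1 (a point): Middle of iron 1's handle, on its axis: a wooden bar 18 mm in diameter and 130 mm long along y, on two thin struts at y = +-61 mm (free length about 115 mm). The axis is 65 mm above the lid's top face, and 133 mm above the iron's underside once the lid is home (up to 145 mm while it stands proud). Moves with the lid.
- lid1 (a joint): How far iron 1's push-fit lid (with its handle) has been pushed down, in m: 0 = 12 mm proud of the box, 0.012 = fully home. It goes down stiffly (about 12 N on the handle) and stays where it is left; it also carries the iron's weight.
- iron2: A boat-shaped sheet-metal charcoal iron, 150 mm long along its y (nose at +y), 88 mm wide along x, about 0.45 kg: box 60 mm high, lid on top, and a round wooden handle above the lid. Origin: centre of its underside, below the handle's middle; z up. May be absent.
- handle2 (a point): Middle of iron 2's handle, on its axis: a wooden bar 18 mm in diameter and 130 mm long along y, on two thin struts at y = +-61 mm (free length about 115 mm). The axis is 65 mm above the lid's top face, and 133 mm above the iron's underside once the lid is home (up to 145 mm while it stands proud). Moves with the lid.
- lid2 (a joint): How far iron 2's push-fit lid (with its handle) has been pushed down, in m: 0 = 12 mm proud of the box, 0.012 = fully home. It goes down stiffly (about 12 N on the handle) and stays where it is left; it also carries the iron's weight.
- iron3: A boat-shaped sheet-metal charcoal iron, 150 mm long along its y (nose at +y), 88 mm wide along x, about 0.45 kg: box 60 mm high, lid on top, and a round wooden handle above the lid. Origin: centre of its underside, below the handle's middle; z up. May be absent.
- handle3 (a point): Middle of iron 3's handle, on its axis: a wooden bar 18 mm in diameter and 130 mm long along y, on two thin struts at y = +-61 mm (free length about 115 mm). The axis is 65 mm above the lid's top face, and 133 mm above the iron's underside once the lid is home (up to 145 mm while it stands proud). Moves with the lid.
- lid3 (a joint): How far iron 3's push-fit lid (with its handle) has been pushed down, in m: 0 = 12 mm proud of the box, 0.012 = fully home. It goes down stiffly (about 12 N on the handle) and stays where it is left; it also carries the iron's weight.
- iron4: A boat-shaped sheet-metal charcoal iron, 150 mm long along its y (nose at +y), 88 mm wide along x, about 0.45 kg: box 60 mm high, lid on top, and a round wooden handle above the lid. Origin: centre of its underside, below the handle's middle; z up. May be absent.
- handle4 (a point): Middle of iron 4's handle, on its axis: a wooden bar 18 mm in diameter and 130 mm long along y, on two thin struts at y = +-61 mm (free length about 115 mm). The axis is 65 mm above the lid's top face, and 133 mm above the iron's underside once the lid is home (up to 145 mm while it stands proud). Moves with the lid.
- lid4 (a joint): How far iron 4's push-fit lid (with its handle) has been pushed down, in m: 0 = 12 mm proud of the box, 0.012 = fully home. It goes down stiffly (about 12 N on the handle) and stays where it is left; it also carries the iron's weight.
- rack: The fixed rack: a crossbar along its y, 186 mm high, on two posts behind it, 630 mm long, with four hooks. Each is a pair of steel prongs 72 mm apart (8 mm rods) reaching 95 mm out along the rack's -x (towards the robot), axis 182 mm high at the lowest, upturned tips ending 20 mm above that. Origin: on the bench just in front of the crossbar; z up.
- hook1 (a point): Where the middle of a handle lies when it hangs on hook 1 (rightmost as seen from the robot): midway between the pair's two prongs, 65 mm in front of the rack's origin along its -x, 195 mm above the bench, 30 mm behind the prong tips. The handle lies along the rack's y, across both prongs. Hooks are 175 mm apart. Axes as the rack.
- hook2 (a point): Where the middle of a handle lies when it hangs on hook 2 (second from the right as seen from the robot): midway between the pair's two prongs, 65 mm in front of the rack's origin along its -x, 195 mm above the bench, 30 mm behind the prong tips. The handle lies along the rack's y, across both prongs. Hooks are 175 mm apart. Axes as the rack.
- hook3 (a point): Where the middle of a handle lies when it hangs on hook 3 (second from the left as seen from the robot): midway between the pair's two prongs, 65 mm in front of the rack's origin along its -x, 195 mm above the bench, 30 mm behind the prong tips. The handle lies along the rack's y, across both prongs. Hooks are 175 mm apart. Axes as the rack.
- hook4 (a point): Where the middle of a handle lies when it hangs on hook 4 (leftmost as seen from the robot): midway between the pair's two prongs, 65 mm in front of the rack's origin along its -x, 195 mm above the bench, 30 mm behind the prong tips. The handle lies along the rack's y, across both prongs. Hooks are 175 mm apart. Axes as the rack.
- hammer: Bystander: a hammer 280 mm long lying on the bench beyond the irons.
- jar: Bystander: a glass jar 60 mm across and 85 mm high; origin under its centre.
- mug: Bystander: a metal mug 76 mm across and 80 mm high; origin under its centre.

How it is judged:
At the end, for the whole second after the job is handed in: Every iron present has its lid pushed at least 10 of the 12 mm down and hangs from the rack, the middle of its handle within 25 mm of a hook's resting point, upright within 0.3 rad, slower than 0.05 m/s, let go (value of joint each of lid1, lid2, lid3, lid4 above 0.01 m and (distance between handle1 and hook1 below 0.025 m or distance between handle1 and hook2 below 0.025 m or distance between handle1 and hook3 below 0.025 m or distance between handle1 and hook4 below 0.025 m) and angle between each of iron1, iron2, iron3, iron4's own z axis and vertical below 0.3 rad and contact force between each of iron1, iron2, iron3, iron4 and rack above 1 N and linear speed of each of iron1, iron2, iron3, iron4 below 0.05 m/s and (distance between handle2 and hook1 below 0.025 m or distance between handle2 and hook2 below 0.025 m or distance between handle2 and hook3 below 0.025 m or distance between handle2 and hook4 below 0.025 m) and (distance between handle3 and hook1 below 0.025 m or distance between handle3 and hook2 below 0.025 m or distance between handle3 and hook3 below 0.025 m or distance between handle3 and hook4 below 0.025 m) and (distance between handle4 and hook1 below 0.025 m or distance between handle4 and hook2 below 0.025 m or distance between handle4 and hook3 below 0.025 m or distance between handle4 and hook4 below 0.025 m)); the robot touches nothing.
It fails at once if the hammer is moved by more than 50 mm (distance of hammer from where it was at the start of the episode above 0.05 m).
It fails at once if the jar is moved by more than 50 mm (distance of jar from where it was at the start of the episode above 0.05 m).
It fails at once if the mug is moved by more than 50 mm (distance of mug from where it was at the start of the episode above 0.05 m).
Of iron1, iron2, iron3, iron4 only 3 to 4 are there at a start; the rules pass over those that are not, and their reading is None.
At some moment in a run one of iron1, iron2, iron3, iron4 may be knocked a few centimetres aside while the robot is not near it.
Once in a run the grip may slacken for a moment while it holds something.
It also fails if it takes over 210 s, if anything falls off the work surface, if the arm or the gripper's body presses on something with over 40 N, if the wrist force passes 120 N, or if a joint passes its speed limit or range.

ROBOT

A 7-joint arm with a two-finger parallel gripper is mounted at the origin on the work surface. World frame = base frame: x ahead of the robot, y to its left, z up, the work surface at z = 0. Lengths are in m, angles in rad, forces in N, time in s.
With the tool pointing down it reaches from about 0.425 to 1.025 m from the base axis. Payload 9.4 kg.
Tool frame: the origin (TCP) lies midway between the tips of the shut fingers; the grasp point (between the pads) lies 19 mm behind it; z points along the fingers, y is the line along which they close (so a half turn about z gives the same grasp; the last joint's range is limited). The gripper opens to 85 mm and grips with 20 to 120 N. Pads are 22 mm wide; open, the fingers measure 114 mm over their backs; the gripper's body (76 mm by 85 mm) begins 54 mm behind the grasp point. The pads swing forward as they close: fully open they stand 13 mm farther back than shut.
Start: joints at [1.133, 0.599, -0.003, 1.599, 0.002, 0.943, -0.08], TCP at [0.256, -0.678, 0.231] pointing down, gripper open.
Joint ranges: [-2.57, 2.57], [-0.35, 1.97], [-1.29, 1.29], [0.11, 2.56], [-1.05, 4.19], [0.11, 1.86], [-2.63, 2.63]. Speed limits (rad/s): [2.22, 2.22, 3.01, 3.01, 3.14, 3.14, 3.14].

INTERFACE

Orientations are given as a rotation vector (axis times angle).
In Python, from bench import movep, move_l, set_joints, command_gripper, pause, ik, sense, capture, MotionError, sign_off gives the robot as it stands. Calls block until the motion is done:
- movep(position, orientation): joint-space move of the TCP to a pose.
- move_l(position, rot=None, velocity=0.15, until_force=None): straight line of the TCP; rot=None keeps the orientation; velocity is the mean speed in m/s. With until_force (N) it stops when the force on the tool has changed by that much, and returns True; else False.
- set_joints(angles): joint-space move.
- command_gripper(opening): opening from 0.0 (shut) to 1.0 (fully open); the grip force is fixed at half the most; returns when the fingers have stopped.
- pause(seconds).
- ik(position, orientation): joint angles nearest the present ones, or None.
- sense(): the state.
- capture(name): name is "side" or "top"; returns a dict with "img" (480x640x3 uint8, blue, green, red), "z_map" (480x640 float32, m along the optical axis (not along the pixel's ray), 0 where there is no reading), "fx", "fy", "cx", "cy" (pixels), "k1" (the pictures are not rectified: a ray, as slopes to the right and down, at radius r is drawn at 1 + k1 r^2 times it, then the intrinsics apply), "pose" (4x4, takes a point from camera to world coordinates). Camera axes: x right, y down, z forward; pixel columns grow to the right and rows downward; lengths in m; the calibration is good to about 2 mm. A picture is of the moment at which its call begins.
A pose or a line that the arm cannot do raises MotionError and nothing moves.
- sign_off(): hands the job in; it is judged then, once.
The state is a dict: "time": time; "joint_positions": joint angles; "joint_vel": joint speeds; "effort": joint torques, N m; "position": TCP position; "ee_rot": TCP orientation; "contact_force": force on the tool from outside, world axes, zero at the start; "torque": the same for the moment, N m; "opening": opening from 0.0 (shut) to 1.0 (fully open); "finger_force": force on a finger pad.
Only numpy, scipy, OpenCV 4.12 (cv2) and the standard library are available. Lean on these libraries where they do the work, as an engineer would, in place of code of your own. Each camera call takes 0.05 s, during which the arm holds its last target. There are 200 camera calls.

## Working session

There is one attempt and no reset: what is moved stays moved. The work goes in short steps, each a Python script; the robot and the scene stay as the last script left them, time stands still between calls to the robot, and variables do not carry over. Pictures are saved under pics/ and viewed, at most 14 in all, crops included, and the job is handed in when it is done.

```bash
mkdir -p pics
cat > h.py <<'E'
import numpy as np, cv2
from bench import *
def cap(n, f):
    c=capture(n); cv2.imwrite('pics/'+f+'.png',c['img'])
    np.savez(f+'.npz',**{k:c[k] for k in c}); return c
def cloud(c):
    "world points HxWx3, nan where no depth"
    v,u=np.mgrid[:480,:640].astype(np.float32)
    K=np.array([[c['fx'],0,c['cx']],[0,c['fy'],c['cy']],[0,0,1]],float)
    p=cv2.undistortPoints(np.stack([u.ravel(),v.ravel()],1)[:,None],K,np.array([float(c['k1']),0,0,0]))[:,0].reshape(480,640,2)
    z=np.where(c['z_map']>0,c['z_map'],np.nan)
    P=np.dstack([p[...,0]*z,p[...,1]*z,z])
    T=np.array(c['pose']); return P@T[:3,:3].T+T[:3,3]
E
python3 - <<'E'
from h import *
for n in('top','side'):
    c=cap(n,n+'0'); print(n,c['fx'],c['k1'],np.round(c['pose'],3).tolist())
s=sense(); print(s['time'],s['position'],s['ee_rot'],s['opening'])
E
```

```text
top 527.0207742158154 -0.028260045492626285 [[-0.015, -0.981, 0.195, 0.312], [-1.0, 0.017, 0.007, 0.006], [-0.01, -0.195, -0.981, 1.49], [0.0, 0.0, 0.0, 1.0]]
side 462.42985291807236 -0.02509166870029685 [[-0.7, -0.459, 0.547, -0.048], [-0.714, 0.43, -0.552, 0.658], [0.018, -0.777, -0.629, 0.856], [0.0, 0.0, 0.0, 1.0]]
0.1 [ 0.25577671 -0.67793752  0.23048023] [-3.08926031e+00 -5.63519291e-01  6.32256212e-04] 1.0005584885758572
```

View pics/top0.png

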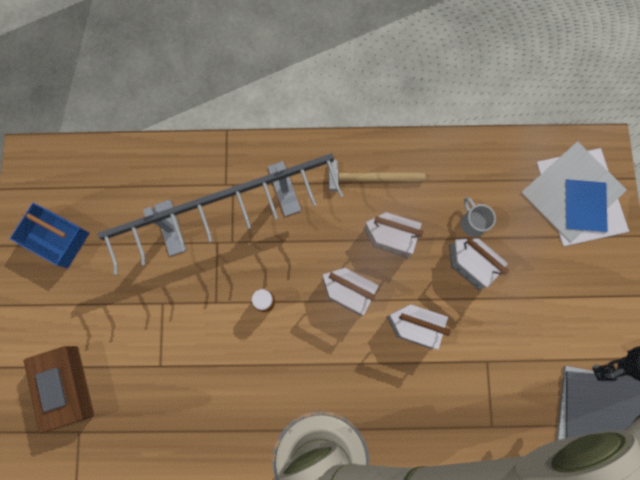

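View pics/side0.png

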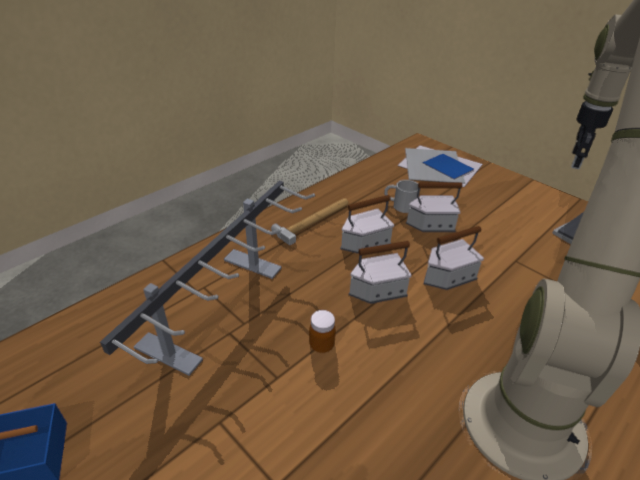

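Four irons: top-view handles around (396,222), (486,252), (353,285), (425,322). The crossbar runs (102,235)–(333,158) with 8 prongs, the jar is at (262,300), the mug at (480,217) and the hammer at (330–425,177).

```bash
cat >> h.py <<'E'
def handles(cs, box=None, verbose=True):
    "fit brown bars: list of (cx,cy,cz,yaw,len,n) per camera"
    out=[]
    for c in cs:
        P=cloud(c); hsv=cv2.cvtColor(c['img'],cv2.COLOR_BGR2HSV)
        m=(P[...,2]>.115)&(P[...,2]<.30)&(hsv[...,1]>80)&(hsv[...,0]<20)&(np.hypot(P[...,0],P[...,1])>.3)
        n,l,st,_=cv2.connectedComponentsWithStats(m.astype(np.uint8))
        for i in range(1,n):
            if st[i,4]<40: continue
            q=P[l==i]; zt=np.percentile(q[:,2],95)
            q=q[q[:,2]>zt-.02]; xy=q[:,:2]; mu=np.median(xy,0)
            w,V=np.linalg.eigh(np.cov((xy-mu).T)); d=V[:,1]; d=d*np.sign(d[1])
            t=(xy-mu)@d; lo,hi=np.percentile(t,[1,99]); s=(xy-mu)@V[:,0]
            ctr=mu+d*(lo+hi)/2
            out.append((*ctr,zt-.009,np.arctan2(-d[0],d[1]),hi-lo,len(q)))
    return out
E
python3 - <<'E'
from h import *
np.set_printoptions(suppress=True,precision=4)
C=[dict(np.load(f+'0.npz')) for f in('top','side')]
for c in C:
    print('handles'); [print(np.round(h,4)) for h in handles([c])]
    P=cloud(c); hsv=cv2.cvtColor(c['img'],cv2.COLOR_BGR2HSV)
    # crossbar: dark, high
    m=(P[...,2]>.165)&(P[...,2]<.215)&(P[...,0]>.4)&(P[...,1]>-.15)&(hsv[...,2]<95)&(hsv[...,1]<90)
    q=P[m]; mu=q[:,:2].mean(0); w,V=np.linalg.eigh(np.cov((q[:,:2]-mu).T)); d=V[:,1]*np.sign(V[1,1])
    t=(q[:,:2]-mu)@d; s=(q[:,:2]-mu)@V[:,0]
    print('bar',len(q),mu,d,np.percentile(t,[0,.5,99.5,100]),np.percentile(s,[1,50,99]),np.percentile(q[:,2],[5,50,95]))
    # prongs: high light pixels
    m=(P[...,2]>.165)&(P[...,2]<.215)&(P[...,0]>.4)&(P[...,1]>-.1)&(hsv[...,2]>=95)&(hsv[...,1]<90)
    n,l,st,_=cv2.connectedComponentsWithStats(m.astype(np.uint8))
    for i in range(1,n):
        if st[i,4]<15: continue
        q=P[l==i]; n_=np.array([d[1],-d[0]])
        t=(q[:,:2]-mu)@d; s=(q[:,:2]-mu)@n_
        print('prong',st[i,4],'t',np.median(t),'s',np.percentile(s,[1,99]),'z',np.percentile(q[:,2],[5,50,98]))
P=cloud(C[0])
print('jar',P[299,262],'mug',P[217,480],'hammer',P[177,335],P[177,420],'bench',P[380,250])
E
```

```text
handles
[ 0.6746  0.2543  0.1734  0.3235  0.0875 40.    ]
[  0.6048  -0.2128   0.1418  -0.3378   0.1262 209.    ]
[  0.5213  -0.4362   0.1438  -0.754    0.1254 231.    ]
[  0.4492  -0.0862   0.1434  -0.5036   0.1234 216.    ]
[  0.3499  -0.2678   0.145   -0.3428   0.1265 256.    ]
bar 1630 [0.6778 0.2555] [-0.319   0.9477] [-0.3148 -0.3117  0.308   0.3122] [-0.0092  0.0014  0.0053] [0.1798 0.1983 0.2038]
prong 128 t -0.29928201365825835 s [-0.1063 -0.0024] z [0.1796 0.1889 0.2007]
prong 59 t -0.17509436254299332 s [0.0052 0.026 ] z [0.1993 0.2108 0.2148]
prong 124 t -0.2273721327350543 s [-0.106 -0.003] z [0.1824 0.1894 0.2011]
prong 110 t -0.0640097695881191 s [0.0016 0.0113] z [0.1952 0.1995 0.2048]
prong 127 t -0.12464050669711779 s [-0.1054 -0.0022] z [0.1818 0.1891 0.2002]
prong 127 t -0.05276147050863971 s [-0.106  -0.0033] z [0.182  0.1899 0.2013]
prong 128 t 0.05012562225149789 s [-0.1066 -0.0033] z [0.1816 0.1894 0.2012]
prong 70 t 0.16959316215225856 s [0.0068 0.0268] z [0.1872 0.21   0.2144]
prong 28 t 0.13207552420072322 s [0.0023 0.0117] z [0.1953 0.1986 0.2053]
prong 13
[... 1015 characters left out ...]
0.1878 0.1987]
prong 105 t -0.18885686321017833 s [-0.104  -0.0012] z [0.1818 0.1877 0.199 ]
prong 131 t -0.11691567191939045 s [-0.104 -0.002] z [0.182  0.1886 0.2   ]
prong 152 t -0.014017235914491853 s [-0.1035 -0.0011] z [0.1815 0.1888 0.1996]
prong 168 t 0.05737680811261907 s [-0.1042 -0.0037] z [0.1838 0.1898 0.2003]
prong 86 t 0.10769298301247035 s [0.0087 0.0289] z [0.2097 0.2122 0.2145]
prong 191 t 0.16014597188251323 s [-0.1036 -0.0039] z [0.1836 0.1902 0.2012]
prong 231 t 0.23181618636285087 s [-0.1048 -0.0036] z [0.1829 0.19   0.2013]
jar [0.4251 0.1494 0.0873] mug [ 0.6581 -0.4727  0.0036] hammer [ 0.7776 -0.0546  0.0303] [ 0.7753 -0.3013  0.0239] bench [ 0.2108  0.1909 -0.0009]
```

```bash
cat >> h.py <<'E'
from scipy.spatial.transform import Rotation as Ro
MU=np.array([.6778,.2555]); D=np.array([-.317,.9484]); N=np.array([.9484,.317]); RY=.3225
HT={1:-.2642,2:-.0892,3:.0858,4:.2608}
def rp(t,s): return MU+t*D+s*N
def rot(yaw,f=0):
    y=np.array([np.cos(yaw),np.sin(yaw),0])*(-1 if f else 1); z=np.array([0,0,-1.])
    return Ro.from_matrix(np.stack([np.cross(y,z),y,z],1)).as_rotvec()
G=.020   # TCP below the handle axis
def P(xy,zh): return [xy[0],xy[1],zh-G]
def st(m=''):
    s=sense(); print(m,'t%.1f'%s['time'],'p',np.round(s['position'],4),'F',np.round(s['contact_force'],1),'op %.3f ff %.1f'%(s['opening'],np.max(s['finger_force'])),'q7 %.2f'%s['joint_positions'][6],flush=True); return s
def pick(h,f,op=.6):
    x,y,z,yaw=h; r=rot(yaw,f)
    command_gripper(op); movep(P((x,y),z+.09),r); move_l(P((x,y),z),r,.12); st('at')
    command_gripper(0.); st('grip')
def push():
    s=sense(); p=s['position'].copy(); hit=move_l([p[0],p[1],p[2]-.022],None,.02,until_force=28); st('push %s'%hit)
    move_l([p[0],p[1],sense()['position'][2]+.002],None,.03)
E
python3 - <<'E'
from h import *
hs={'A':(.603,-.212,.141,-.336),'B':(.521,-.436,.142,-.76),'C':(.4475,-.085,.142,-.504),'D':(.349,-.2665,.1435,-.344)}
for f in(0,1):
  for k,h in hs.items():
    for z in(0,.1):
      q=ik(P(h[:2],h[2]+z),rot(h[3],f)); print(f,k,z,None if q is None else np.round(q,2))
  for k,t in HT.items():
    for s,z in((-.24,.25),(-.075,.195)):
      q=ik(P(rp(t,s),z),rot(RY,f)); print(f,k,rp(t,s).round(3),None if q is None else np.round(q,2))
E
```

```text
0 A 0 [ 0.39  0.63 -0.21  1.88  0.21  0.64 -0.29]
0 A 0.1 [ 0.43  0.52 -0.27  1.8   0.18  0.84 -0.26]
0 B 0 [ 0.68  0.67 -0.11  1.79  0.1   0.69 -0.24]
0 B 0.1 [ 0.69  0.56 -0.12  1.72  0.09  0.88 -0.23]
0 C 0 [ 0.2   0.47 -0.19  2.29  0.23  0.39 -0.69]
0 C 0.1 [ 0.3   0.31 -0.3   2.19  0.15  0.66 -0.61]
0 D 0 [ 0.67  0.46 -0.2   2.33  0.24  0.37 -0.07]
0 D 0.1 [ 0.76  0.29 -0.3   2.22  0.14  0.65  0.02]
0 1 [ 0.534 -0.071] [ 0.4   0.42 -0.51  2.01  0.29  0.79  0.05]
0 1 [ 0.69  -0.019] [ 0.24  0.66 -0.47  1.71  0.37  0.86 -0.07]
0 2 [0.478 0.095] [ 0.16  0.38 -0.62  2.11  0.32  0.75 -0.34]
0 2 [0.635 0.147] [-0.    0.61 -0.48  1.81  0.38  0.81 -0.35]
0 3 [0.423 0.261] [ 0.09  0.52 -1.07  2.07  0.59  0.9  -1.  ]
0 3 [0.579 0.313] [-0.13  0.68 -0.73  1.78  0.56  0.9  -0.78]
0 4 [0.368 0.427] [-0.17  0.73 -1.28  1.93  0.79  1.12 -1.45]
0 4 [0.524 0.479] [-0.4   0.73 -0.71  1.66  0.56  0.97 -0.99]
1 A 0 [-0.36  0.93  1.11  1.93 -1.03  0.99 -2.23]
1 A 0.1 [-0.38  0.76  1.11  1.86 -0.8   1.05 -2.42]
1 B 0 [ 1.23  0.93 -1.11  1.75  0.94  1.09  2.18]
1 B 0.1 [ 1.24  0.79 -1.1   1.68  0.76  1.17  2.31]
1 C 0 [ 0.8   0.7  -1.11  2.26  0.96  0.78  1.66]
1 C 0.1 [ 0.86  0.48 -1.09  2.16  0.59  0.84  2.03]
1 D 0 [ 0.18  0.5   0.49  2.36 -0.62  0.4  -2.29]
1 D 0.1 [ 0.04  0.32  0.64  2.26 -0.31  0.65 -2.58]
1 1 [ 0.534 -0.071] [-0.23  0.39  0.36  2.04 -0.2   0.74 -2.57]
1 1 [ 0.69  -0.019] [-0.31  0.65  0.42  1.75 -0.34  0.81 -2.55]
1 2 [0.478 0.095] [-1.06  0.54  1.12  2.17 -0.67  0.84 -2.33]
1 2 [0.635 0.147] [-0.93  0.85  1.11  1.87 -0.9   1.03 -2.25]
1 3 [0.423 0.261] [ 0.1   0.53 -1.1   2.07  0.61  0.91  2.13]
1 3 [0.579 0.313] [ 0.06  0.83 -1.1   1.77  0.83  1.1   2.12]
1 4 [0.368 0.427] [-0.24  0.63 -1.1   1.93  0.67  1.    1.81]
1 4 [0.524 0.479] [-0.22  0.88 -1.1   1.64  0.85  1.17  1.92]
```

Run:
```python
from h import *
pick((.4475,-.085,.142,-.504),0); push()
s=st('after'); p=s['position']; move_l([p[0],p[1],.17],None,.08); st('lifted')
cap('side','s1')
```

```text
at t3.7 p [ 0.4477 -0.0851  0.1223] F [0.1 0.1 0.3] op 0.599 ff 0.0 q7 -0.71
grip t4.1 p [ 0.4485 -0.0853  0.1227] F [ 1.8 -1.9  6.6] op 0.193 ff 58.6 q7 -0.71
push True t4.7 p [ 0.4514 -0.0865  0.1136] F [ 2.3 -0.3  0.2] op 0.196 ff 59.3 q7 -0.72
after t4.9 p [ 0.4476 -0.0851  0.1155] F [ 0.4 -0.4 -3.9] op 0.189 ff 58.6 q7 -0.72
lifted t5.8 p [ 0.4474 -0.0852  0.1698] F [-0.5 -0.  -5.2] op 0.191 ff 58.6 q7 -0.67
```

View pics/s1.png

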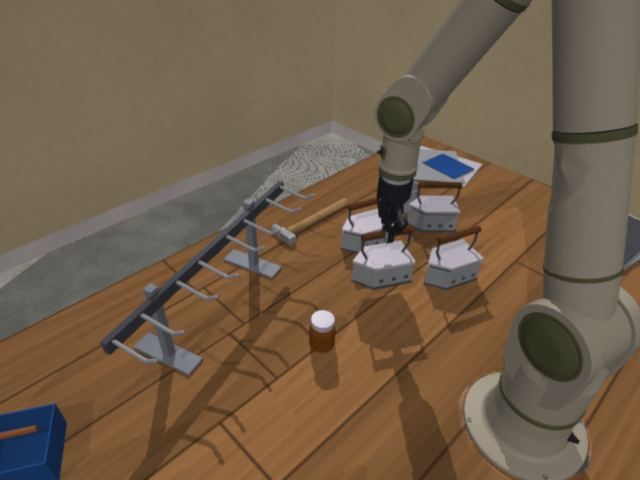

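Iron C is gripped and lifted at about (385,237) and hangs level. I'll set it down and press again to confirm the lid is home, then go to hook 4.

```bash
cat >> h.py <<'E'
def push2(F=35):
    p=sense()['position'].copy(); hit=move_l([p[0],p[1],p[2]-.03],None,.03,until_force=F); s=st('push2 %s'%hit)
    move_l([p[0],p[1],s['position'][2]+.003],None,.03)
def carry(k,f=0,via=()):
    "handle-held iron to the front of hook k"
    r=rot(RY,f); p=sense()['position']; move_l([p[0],p[1],.25-G],None,.12)
    for v in via: move_l(P(v,.25),r,.2)
    move_l(P(rp(HT[k],-.19),.25),r,.2); st('front')
def hang(k,f=0,dz=0,ds=0,dt=0):
    r=rot(RY,f)
    xy=rp(HT[k]+dt,-.075+ds)
    move_l(P(rp(HT[k]+dt,-.19),.235+dz),r,.1); move_l(P(xy,.235+dz),r,.1); st('over')
    hit=move_l(P(xy,.193+dz),r,.04,until_force=6); st('down %s'%hit)
def release(k,f=0):
    command_gripper(.45); st('open'); p=sense()['position']
    move_l([p[0],p[1],.33],None,.15); q=rp(HT[k],-.2); move_l([q[0],q[1],.36],None,.25)
E
python3 - <<'E'
from h import *
push2(); carry(4,via=[rp(-.09,-.24)]); cap('side','s2')
E
```

```text
push2 False t7.0 p [ 0.4474 -0.0851  0.1397] F [ 0.  -0.4 -5.2] op 0.190 ff 58.6 q7 -0.70
front t11.1 p [0.4155 0.4415 0.23  ] F [ 1.   0.2 -5.1] op 0.188 ff 59.0 q7 -0.92
```

View pics/s2.png

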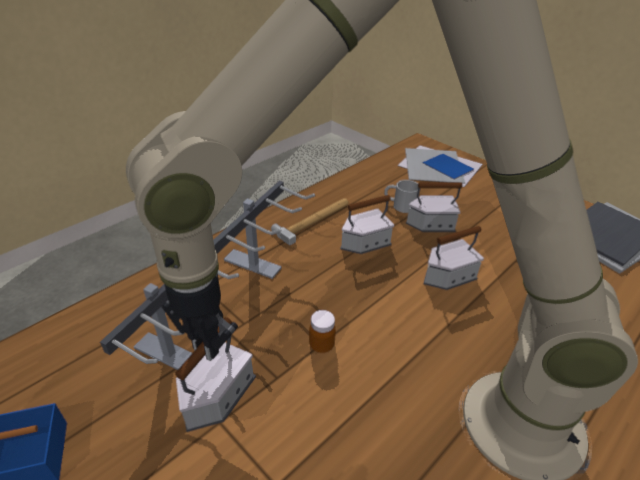

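The iron is held level in front of hook 4, at about (215,385). `push2` stopped before reaching the bench, so I'll press it down here on free bench.

Run:
```python
from h import *
p=sense()['position'].copy()
move_l([p[0],p[1],.122],None,.1); hit=move_l([p[0],p[1],.095],None,.02,until_force=35); st('push %s'%hit)
pause(.2); st(); move_l([p[0],p[1],.13],None,.08); st('up'); move_l([p[0],p[1],.23],None,.12)
c=cap('side','s3'); cv2.imwrite('pics/s3c.png',cv2.resize(c['img'][300:460,120:320],None,fx=4,fy=3.75))
```

```text
push True t13.0 p [0.4147 0.4412 0.1141] F [-3.1 -3.7  9.3] op 0.189 ff 60.5 q7 -1.03
 t13.2 p [0.4147 0.4412 0.1141] F [-2.7 -2.3  8.9] op 0.189 ff 60.4 q7 -1.03
up t13.6 p [0.4158 0.4418 0.1305] F [-0.6 -0.3 -4.9] op 0.190 ff 59.0 q7 -1.01
```

View pics/s3c.png

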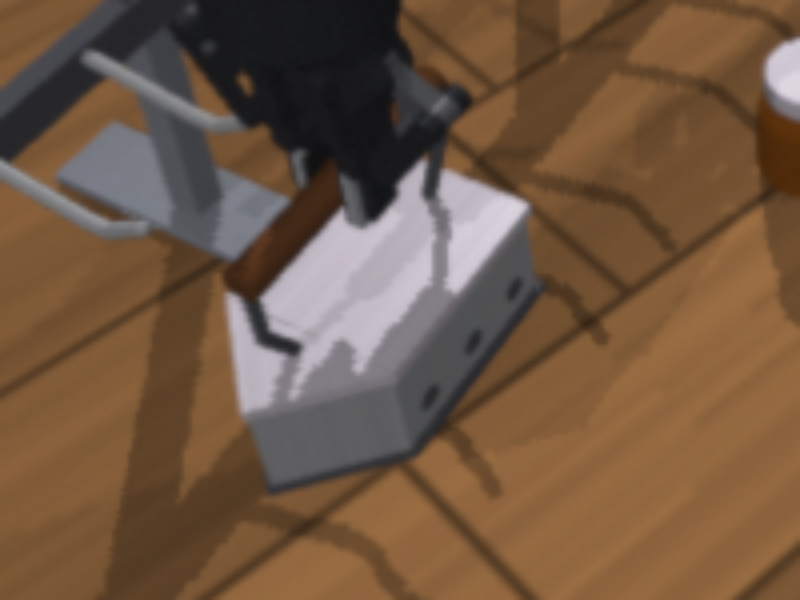

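The lid sits flush with no proud gap, and the TCP stopped at the same height (0.114) under 35 N, so it is home. Hanging on hook 4.

Run:
```python
from h import *
hang(4)
c=cap('side','s4'); cv2.imwrite('pics/s4c.png',cv2.resize(c['img'][240:440,60:320],None,fx=3,fy=3))
```

```text
over t16.2 p [0.5233 0.4791 0.2151] F [-1.   0.5 -5.1] op 0.186 ff 58.9 q7 -0.82
down True t17.1 p [0.524  0.4789 0.1754] F [-0.2  0.4  4.7] op 0.192 ff 60.2 q7 -0.84
```

View pics/s4c.png

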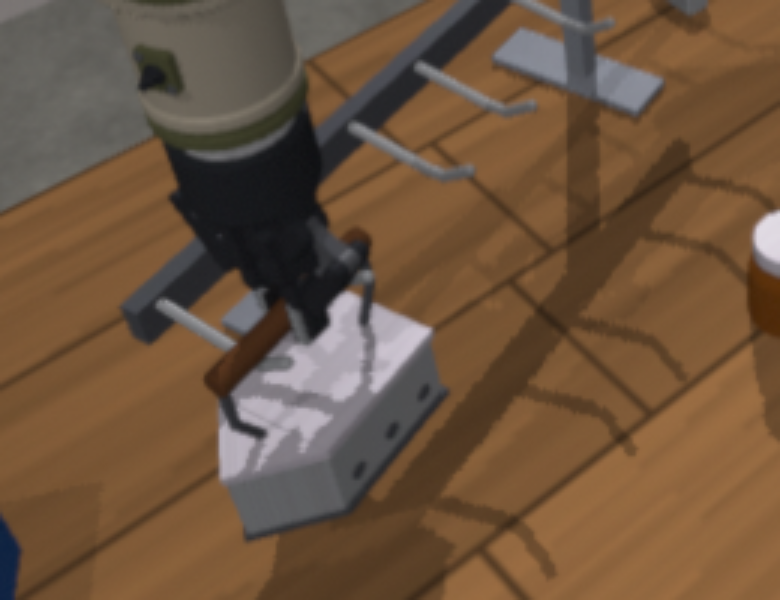

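The handle lies across the left pair's prongs, and contact came at handle height 0.195. Releasing.

```bash
cat >> h.py <<'E'
def look(n):
    for w in('top','side'):
        for h in handles([cap(w,w[0]+n)]): 
            t=(np.array(h[:2])-MU)@D; s=(np.array(h[:2])-MU)@N
            print(w,np.round(h,3),'t %.3f s %.3f'%(t,s))
E
python3 - <<'E'
from h import *
release(4); movep([.45,.1,.36],rot(0)); st(); look('5')
E
```

```text
open t17.5 p [0.5232 0.4777 0.1737] F [-0.9 -0.2 -0.1] op 0.450 ff 0.0 q7 -0.84
 t20.7 p [0.4504 0.1012 0.36  ] F [-0.3  0.1 -0.7] op 0.448 ff 0.0 q7 -0.44
top [ 0.674  0.254  0.172  0.318  0.088 41.   ] t 0.000 s -0.004
top [ 6.05e-01 -2.13e-01  1.43e-01 -3.39e-01  1.26e-01  2.12e+02] t -0.421 s -0.218
top [ 5.21e-01 -4.36e-01  1.44e-01 -7.54e-01  1.25e-01  2.34e+02] t -0.607 s -0.368
top [5.20e-01 4.80e-01 1.98e-01 3.17e-01 1.27e-01 2.79e+02] t 0.263 s -0.079
top [ 3.50e-01 -2.68e-01  1.45e-01 -3.46e-01  1.27e-01  2.59e+02] t -0.392 s -0.477
side [ 5.21e-01 -4.36e-01  1.40e-01 -7.69e-01  1.26e-01  2.86e+02] t -0.606 s -0.368
side [ 6.02e-01 -2.11e-01  1.40e-01 -3.37e-01  1.28e-01  2.68e+02] t -0.419 s -0.220
side [ 3.47e-01 -2.66e-01  1.41e-01 -3.52e-01  1.26e-01  3.03e+02] t -0.389 s -0.479
side [5.19e-01 4.79e-01 1.96e-01 3.29e-01 1.28e-01 6.61e+02] t 0.262 s -0.079
```

```bash
cat >> h.py <<'E'
def full(h,k,via,f=0):
    pick(h,f); assert sense()['opening']>.12
    p=sense()['position'].copy()
    for F in(28,35):
        hit=move_l([p[0],p[1],.098],None,.02,until_force=F); z=st('push %s'%hit)['position'][2]
        move_l([p[0],p[1],z+.002],None,.03)
    carry(k,f,via); assert sense()['opening']>.12
E
python3 - <<'E'
from h import *
full((.6035,-.212,.141,-.337),3,[rp(-.264,-.25),rp(-.05,-.25)])
c=cap('side','s6'); print([np.round(h,3) for h in handles([c])])
cv2.imwrite('pics/s6c.png',cv2.resize(c['img'][180:420,60:380],None,fx=2.5,fy=2.5))
E
```

```text
at t23.4 p [ 0.604  -0.2119  0.1216] F [ 0.6  0.2 -0. ] op 0.599 ff 0.0 q7 -0.24
grip t23.8 p [ 0.6045 -0.2123  0.1219] F [ 2.9 -0.6  5.9] op 0.190 ff 58.6 q7 -0.24
push True t24.5 p [ 0.6084 -0.2137  0.1133] F [-2.4 -0.2  7.6] op 0.191 ff 59.4 q7 -0.25
push True t25.2 p [ 0.6041 -0.2121  0.1136] F [-2.3  1.2  8.2] op 0.193 ff 59.9 q7 -0.25
front t29.6 p [0.4704 0.2748 0.2297] F [ 0.4 -1.  -4.3] op 0.192 ff 58.7 q7 -0.58
[array([ 5.21e-01, -4.35e-01,  1.40e-01, -7.66e-01,  1.24e-01,  2.85e+02]), array([ 3.47e-01, -2.65e-01,  1.42e-01, -3.52e-01,  1.26e-01,  3.00e+02]), array([0.453, 0.255, 0.281, 0.934, 0.005, 4.   ]), array([4.58e-01, 3.02e-01, 2.49e-01, 3.69e-01, 7.20e-02, 2.62e+02]), array([5.19e-01, 4.78e-01, 1.95e-01, 3.31e-01, 1.28e-01, 6.60e+02])]
```

View pics/s6c.png

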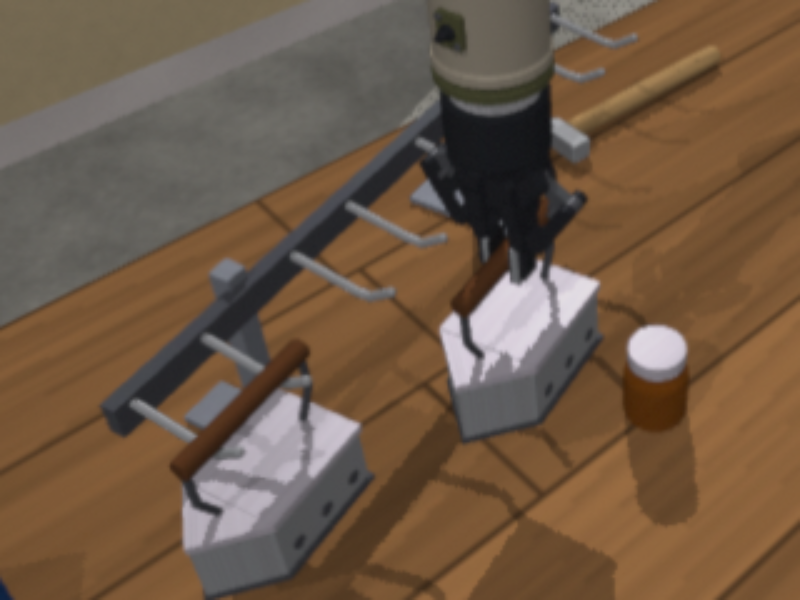

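Iron C hangs level on hook 4. Iron A is held straight in front of hook 3, with its lid flush and the jar untouched. Next: hang A, then look again.

Run:
```python
from h import *
hang(3); release(3); movep([.45,.1,.36],rot(0)); st(); look('7')
```

```text
over t31.2 p [0.5789 0.3129 0.215 ] F [-0.4 -0.7 -3.4] op 0.189 ff 58.6 q7 -0.53
down True t32.1 p [0.5797 0.3131 0.1751] F [1.8 1.1 3.8] op 0.187 ff 59.6 q7 -0.55
open t32.5 p [0.5783 0.3121 0.1737] F [ 0.4 -0.9  0.5] op 0.450 ff 0.0 q7 -0.55
 t35.1 p [0.4507 0.1001 0.3598] F [ 0.8 -0.3  1.3] op 0.446 ff 0.0 q7 -0.42
top [ 0.675  0.255  0.171  0.326  0.087 43.   ] t -0.000 s -0.003
top [5.77e-01 3.13e-01 1.98e-01 3.26e-01 1.22e-01 2.43e+02] t 0.087 s -0.078
top [ 5.22e-01 -4.37e-01  1.43e-01 -7.53e-01  1.26e-01  2.34e+02] t -0.607 s -0.367
top [5.20e-01 4.80e-01 1.98e-01 3.17e-01 1.27e-01 2.78e+02] t 0.263 s -0.078
top [ 3.50e-01 -2.68e-01  1.44e-01 -3.47e-01  1.26e-01  2.58e+02] t -0.393 s -0.477
side [ 5.20e-01 -4.36e-01  1.40e-01 -7.58e-01  1.24e-01  2.85e+02] t -0.606 s -0.369
side [ 3.48e-01 -2.65e-01  1.41e-01 -3.50e-01  1.26e-01  3.03e+02] t -0.389 s -0.478
side [5.75e-01 3.13e-01 1.95e-01 3.08e-01 1.26e-01 4.52e+02] t 0.087 s -0.080
side [5.19e-01 4.79e-01 1.96e-01 3.32e-01 1.28e-01 6.62e+02] t 0.262 s -0.080
```

Run:
```python
from h import *
full((.349,-.2665,.143,-.348),2,[rp(-.264,-.25)])
c=cap('side','s8'); print([np.round(h,3) for h in handles([c])])
hang(2)
```

```text
at t37.9 p [ 0.3493 -0.2665  0.1234] F [ 0.5 -0.1 -0.1] op 0.596 ff 0.0 q7 0.15
grip t38.3 p [ 0.3501 -0.267   0.1236] F [2.8 0.1 6.2] op 0.190 ff 58.6 q7 0.15
push True t39.0 p [ 0.3534 -0.2683  0.1135] F [-1.6  0.4  8.3] op 0.189 ff 59.5 q7 0.15
push True t39.6 p [ 0.3486 -0.2664  0.1136] F [-2.8  1.8  8.9] op 0.193 ff 60.2 q7 0.15
front t43.5 p [0.5258 0.1091 0.2299] F [-0.1 -0.  -4.8] op 0.191 ff 58.9 q7 -0.14
[array([ 5.20e-01, -4.35e-01,  1.40e-01, -7.68e-01,  1.25e-01,  2.85e+02]), array([5.14e-01, 1.35e-01, 2.49e-01, 3.70e-01, 7.50e-02, 1.88e+02]), array([5.75e-01, 3.13e-01, 1.95e-01, 3.10e-01, 1.26e-01, 4.54e+02]), array([5.19e-01, 4.79e-01, 1.95e-01, 3.30e-01, 1.28e-01, 6.59e+02])]
over t45.1 p [0.6344 0.1469 0.215 ] F [-0.3 -1.  -4.9] op 0.189 ff 58.8 q7 -0.15
down True t46.0 p [0.6354 0.1473 0.1756] F [2.7 0.6 1.4] op 0.187 ff 59.5 q7 -0.16
```

Run:
```python
from h import *
release(2); movep([.45,.1,.36],rot(0)); st(); look('9')
```

```text
open t46.4 p [0.6335 0.1466 0.1744] F [1.3 0.3 1. ] op 0.451 ff 0.0 q7 -0.16
 t48.6 p [0.4504 0.1005 0.3597] F [ 1.3  0.6 -0.4] op 0.450 ff 0.0 q7 -0.39
top [ 0.675  0.255  0.171  0.315  0.088 41.   ] t 0.000 s -0.003
top [6.32e-01 1.48e-01 1.97e-01 3.16e-01 1.25e-01 2.53e+02] t -0.087 s -0.078
top [5.79e-01 3.12e-01 1.97e-01 3.48e-01 1.22e-01 2.41e+02] t 0.085 s -0.076
top [ 5.21e-01 -4.37e-01  1.43e-01 -7.51e-01  1.25e-01  2.34e+02] t -0.607 s -0.368
top [5.20e-01 4.80e-01 1.97e-01 3.18e-01 1.26e-01 2.79e+02] t 0.263 s -0.079
side [ 5.20e-01 -4.35e-01  1.40e-01 -7.59e-01  1.25e-01  2.83e+02] t -0.605 s -0.368
side [6.30e-01 1.47e-01 1.95e-01 3.18e-01 1.29e-01 3.19e+02] t -0.088 s -0.080
side [5.78e-01 3.13e-01 1.95e-01 3.35e-01 1.27e-01 4.52e+02] t 0.086 s -0.077
side [5.19e-01 4.78e-01 1.96e-01 3.29e-01 1.28e-01 6.61e+02] t 0.262 s -0.080
```

Run:
```python
from h import *
full((.521,-.436,.1415,-.757),1,[rp(-.264,-.25)])
c=cap('side','s10'); print([np.round(h,3) for h in handles([c])])
hang(1)
```

```text
at t51.9 p [ 0.5213 -0.4363  0.1222] F [ 0.2 -0.4 -0.2] op 0.599 ff 0.0 q7 0.01
grip t52.3 p [ 0.5218 -0.4367  0.1225] F [ 1.8 -2.2  5.3] op 0.189 ff 58.6 q7 0.01
push True t53.0 p [ 0.525  -0.4398  0.113 ] F [-0.8  1.   7.6] op 0.186 ff 59.5 q7 0.01
push True t53.7 p [ 0.5216 -0.4363  0.1131] F [-2.8  1.9  7.2] op 0.189 ff 59.9 q7 0.01
front t57.5 p [ 0.5816 -0.0555  0.2295] F [-0.4 -0.1 -4.6] op 0.190 ff 58.8 q7 0.25
[array([ 5.69e-01, -3.30e-02,  2.62e-01,  4.30e-01,  8.30e-02,  1.40e+02]), array([6.30e-01, 1.47e-01, 1.94e-01, 3.16e-01, 1.28e-01, 3.17e+02]), array([5.77e-01, 3.13e-01, 1.95e-01, 3.34e-01, 1.26e-01, 4.56e+02]), array([5.19e-01, 4.79e-01, 1.96e-01, 3.29e-01, 1.28e-01, 6.61e+02])]
over t59.2 p [ 0.6899 -0.0193  0.215 ] F [ 0.3 -0.9 -4. ] op 0.187 ff 58.7 q7 0.20
down True t60.1 p [ 0.6909 -0.0186  0.1752] F [3.  0.2 1.9] op 0.188 ff 59.4 q7 0.19
```

Run:
```python
from h import *
release(1); movep([.45,-.2,.36],rot(0)); st(); look('11')
```

```text
open t60.4 p [ 0.6888 -0.0189  0.1739] F [ 0.7 -0.5 -0.1] op 0.450 ff 0.0 q7 0.19
 t63.1 p [ 0.4509 -0.1996  0.3598] F [-0.1  0.  -0.4] op 0.452 ff 0.0 q7 0.31
top [ 6.88e-01 -1.80e-02  1.98e-01  3.19e-01  1.25e-01  2.44e+02] t -0.262 s -0.077
top [6.33e-01 1.48e-01 1.97e-01 3.21e-01 1.25e-01 2.46e+02] t -0.087 s -0.077
top [5.79e-01 3.13e-01 1.97e-01 3.51e-01 1.22e-01 2.36e+02] t 0.086 s -0.075
top [5.20e-01 4.80e-01 1.98e-01 3.19e-01 1.26e-01 2.77e+02] t 0.263 s -0.078
side [ 6.86e-01 -1.90e-02  1.94e-01  3.03e-01  1.28e-01  2.38e+02] t -0.262 s -0.079
side [6.30e-01 1.47e-01 1.95e-01 3.17e-01 1.27e-01 3.13e+02] t -0.088 s -0.079
side [5.77e-01 3.13e-01 1.95e-01 3.34e-01 1.25e-01 4.52e+02] t 0.087 s -0.078
side [5.19e-01 4.78e-01 1.96e-01 3.29e-01 1.28e-01 6.60e+02] t 0.262 s -0.080
```

View pics/s11.png

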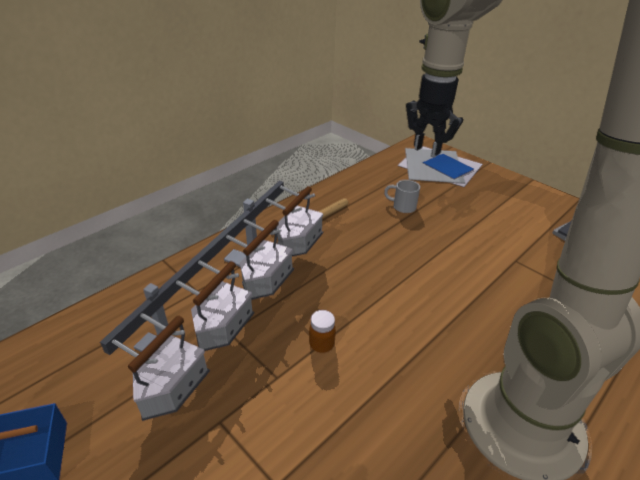

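All four irons hang level on the hooks, at (170,370), (222,308), (266,265) and (300,225). The jar (322,330), mug (405,195) and hammer haven't moved. I'll let everything settle, then sign off.

Run:
```python
from h import *
pause(3); st(); print(sign_off())
```

```text
t66.2 p [ 0.45 -0.2   0.36] F [ 0.3 -0.   0.4] op 0.452 ff 0.0 q7 0.31
the job is handed in; nothing more can be done
None
```

All four irons have their lids pushed home and hang on the rack, one to a hook and level; the jar, mug and hammer weren't touched, and I handed the job in at 66 s (the sign-off gave no verdict).

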